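# Change over the classroom hot plates

## Robot

A 7-joint arm with a two-finger parallel gripper is mounted at the origin on the work surface. World frame = base frame: x ahead of the robot, y to its left, z up, the work surface at z = 0. Lengths are in m, angles in rad, forces in N, time in s.
With the tool pointing down it reaches from about 0.4 to 0.85 m from the base axis. Payload 6.9 kg.
Tool frame: the origin (TCP) lies at the very end of the fingers, on their centre line; the grasp point (between the pads) lies 19 mm behind it; z points along the fingers, y is the line along which they close (so a half turn about z gives the same grasp; the last joint's range is limited). The gripper opens to 85 mm and grips with 20 to 120 N. Pads are 22 mm wide; open, the fingers measure 114 mm over their backs; the gripper's body (76 mm by 85 mm) begins 54 mm behind the grasp point. The pads swing forward as they close: fully open they stand 13 mm farther back than shut.
Start: joints at [-1.23, 0.507, -0.238, 1.5, 0.126, 1.149, -0.155], TCP at [0.145, 0.608, 0.231] pointing down, gripper open.
Joint ranges: [-3.08, 3.08], [-0.24, 2.05], [-1.43, 1.35], [0, 2.5], [-1.52, 4.66], [0.17, 1.96], [-2.89, 2.89]. Speed limits (rad/s): [2.39, 2.39, 3.14, 3.14, 3.14, 3.14, 3.14].

## Interface

Orientations are given as a rotation vector (axis times angle).
In Python, from station import sense, grab_frame, camera_params, close_job gives the robot as it stands. The module is installed in compiled form; this text tells all that it offers.
- The arm moves only by the tool step_arm, never from a script. Its argument "increments" is a list of rows, each a list of 2 entries, a list of its own where there are three numbers: the shift along the world's x, y, z normalised to -1 to 1, where 1 is 400 mm, then the turn, a rotation vector about the world's x, y, z normalised to -1 to 1, where 1 is 2 pi rad. A call has 1 to 12 rows; each row is the pose to reach, as a shift and turn from the pose commanded when the call began, turning the shorter way round; what a row does not reach only later rows make up. A row lasts 1/12 s, in which the tool goes at most 41.7 mm and 7.16 degrees, less where a joint would pass 70% of its speed; a pose out of reach is approached as far as the arm can. A call with a number of a shift or a turn outside -1 to 1 is refused whole. A call with a gripper value outside its range is refused whole. "grip" is the opening in per cent of the stroke, from 0 (shut) to 100 (fully open), set as the call begins (left out, the last holds). The fingers move at their own pace and stop on an object; the grip force is fixed at half the most. Time passes only in rows, so rows that repeat a pose let the fingers close. It gives the time, the measured TCP pose, the force, the opening and the grip force at its end, in the units of the state.
- sense(): the state, without advancing time (a new reading comes with each control period).
- grab_frame(name): name is "side" or "top"; returns (picture, depth): 384x512x3 uint8, red, green, blue; 384x512 float32, m along the optical axis (not along the pixel's ray), 0 where there is no reading.
- camera_params(name): a dict with "intrinsics" (3x3 intrinsics, pixels), "rvec" (rotation vector, rad) and "tvec" (3), from world to camera coordinates, as OpenCV has them. Camera axes: x right, y down, z forward; pixel columns grow to the right and rows downward; lengths in m; the calibration is good to about 2 mm. A picture is of the moment at which its call begins. camera_params takes no time and is no camera call.
- close_job(): hands the job in; it is judged then, once.
The state is a dict: "time": time; "joint_positions": joint angles; "joint_vel": joint speeds; "joint_efforts": joint torques, N m; "position": TCP position; "tcp_rot": TCP orientation; "ft_force": force on the tool from outside, world axes, zero at the start; "torque": the same for the moment, N m; "opening": opening from 0.0 (shut) to 1.0 (fully open); "gripper_force": force on a finger pad.
Only numpy, scipy, OpenCV 4.12 (cv2) and the standard library are available. Lean on these libraries where they do the work, as an engineer would, in place of code of your own. Each camera call takes 0.05 s, during which the arm holds its last target. There are 200 camera calls.

## Task

The covered cup on the running hot plate has had its time: first switch that hot plate off with its toggle and leave the cup standing on it. Then carry the second covered steel cup upright to the free hot plate, set it down gently in the middle of it, and only once it stands there switch that plate on. Leave the temperature dials as they are set and do not disturb the other things on the table.

Things in the scene. Friction and masses are not known exactly. Their poses are not given: they have to be found in the camera images.
- warmer_busy: Hot plate in use (a cup stands on it): white housing 230 (x) x 130 (y) mm, fixed. Origin: centre of its underside; its panel side faces its own -x, z up. Front 85 mm of its top (x -115 to -30): black panel rising from 36 to 66 mm height; behind it a flat top at 66 mm with a round dark plate, centre x +50. On the panel at x -75: toggle at y -30, temperature dial at y +30.
- warmer_free: The idle hot plate, identical to warmer_busy (same sizes, frame and layout) but with nothing on its plate.
- warmer_busy_plate (a point): Centre of the top face of the busy hot plate's round plate (110 mm diameter, 74 mm above the table).
- warmer_free_plate (a point): Centre of the top face of the free hot plate's round plate (110 mm diameter, 74 mm above the table).
- toggle_busy (a joint): Bat toggle of the busy hot plate, steel, 13 mm thick at the tip; pivot along the hot plate's y at x -76, y -30, height 54 mm; tip 40 mm from the pivot. In rad: +0.35 on (leans to the plate, nearly vertical), -0.35 off (leans to the front, 0.69 from vertical); starts on. Over-centre spring: 3 to 4 N at the tip starts it, past the centre (0) it snaps across and stays.
- toggle_free (a joint): Bat toggle of the free hot plate, of the same make, position and meaning of values. It starts off (-0.35).
- toggle_busy_tip (a point): End of the busy hot plate's toggle bat; it moves with the bat (height about 94 mm when on, 85 mm when off).
- toggle_free_tip (a point): End of the free hot plate's toggle bat; it moves with the bat.
- dial_busy_mark (a point): White pointer mark on the rim of the busy hot plate's grey temperature dial (34 mm diameter, 16 mm high), 13 mm from the dial's axis; the dial turns easily.
- dial_free_mark (a point): White pointer mark on the rim of the free hot plate's temperature dial, 13 mm from the dial's axis.
- cup_first: First covered sample cup, standing on the busy hot plate: straight steel cylinder 62 mm diameter, 76 mm high over its flat grey lid, about 0.2 kg. Origin: centre of its underside. The lid stays on.
- cup_second: Second covered sample cup, the same as the first, standing on the table: straight steel cylinder 62 mm diameter, flat grey lid flush with the side (lid edge at 73 mm, raised middle to 76 mm), about 0.2 kg. Origin: centre of its underside, z up. The lid stays on.
- bottle: Bystander: red drinking bottle with black cap, 70 mm diameter, 200 mm high, standing on the table at the other side. Origin: centre of its underside.
- paper_cup: Bystander: empty white patterned paper cup, 88 mm wide at the rim, 110 mm high, behind to one side. Origin: centre of its underside.
- cup_lid: Bystander: flat grey paper-cup lid, 92 mm diameter, 11 mm high, lying behind to the other side. Origin: centre of its underside.
Not all that is in view belongs to the job. What is shaped like the cup_second but pink is not meant. Leave any orange look-alike of the cup_first alone.

How it is judged:
On the way, in this order (a step that is already met when the one before it is completed fails the run):
1. the busy hot plate is switched off (value of joint toggle_busy below -0.28 rad), for 0.2 s.
2. the second cup stands upright in the middle of the free plate, let go (horizontal distance between cup_second and warmer_free_plate below 0.018 m and z of cup_second in the frame of warmer_free_plate below 0.004 m and angle between cup_second's own z axis and vertical below 0.05 rad and contact force between the fingers and cup_second below 0.1 N), for 0.2 s.
3. the free hot plate is switched on with the cup on it (value of joint toggle_free above 0.28 rad and horizontal distance between cup_second and warmer_free_plate below 0.018 m), for 0.2 s.
At the end, for the whole second after the job is handed in: Busy toggle at off (below -0.28 rad), free one at on (above 0.28 rad); second cup upright (0.05 rad) and at rest, flat on the free plate, centre within 18 mm of the plate's; first cup upright on its plate within 15 mm of where it was (all of step 3 and value of joint toggle_busy below -0.28 rad and z of cup_second in the frame of warmer_free_plate between -0.004 and 0.004 m and angle between each of cup_second, cup_first's own z axis and vertical below 0.05 rad and linear speed of cup_second below 0.01 m/s and distance of cup_first from where it was at the start of the episode below 0.015 m); the robot touches nothing.
It fails at once if the free hot plate switched on before the cup stands on it (value of joint toggle_free above 0.1 rad and (horizontal distance between cup_second and warmer_free_plate above 0.03 m or z of cup_second in the frame of warmer_free_plate above 0.008 m)).
It fails at once if the first cup shifted by more than 15 mm, or a cup tipped (distance of cup_first from where it was at the start of the episode above 0.015 m or angle between cup_first's own z axis and vertical above 0.2 rad or angle between cup_second's own z axis and vertical above 0.5 rad).
It fails at once if the second cup dropped or slammed onto the hot plate (horizontal distance between cup_second and warmer_free_plate below 0.06 m and z of cup_second in the frame of warmer_free_plate below 0.04 m and linear speed of cup_second above 0.3 m/s).
It fails at once if a temperature dial turned (its mark moved more than 4 mm) (distance of any of dial_busy_mark, dial_free_mark from where it was at the start of the episode above 0.004 m).
It fails at once if a bystander moved by more than 30 mm (distance of any of bottle, paper_cup, cup_lid from where it was at the start of the episode above 0.03 m).
It also fails if it takes over 64 s, if anything falls off the work surface, if the arm or the gripper's body presses on something with over 40 N, if the wrist force passes 120 N, or if a joint passes its speed limit or range.

## Working session

There is one attempt and no reset: what is moved stays moved. The work goes in short steps, Python scripts to look and compute and a tool call to move; the robot and the scene stay as the last step left them, time stands still between calls to the robot, and variables do not carry over. Pictures are saved under pics/ and viewed, at most 10 in all, crops included, and the job is handed in when it is done.

Besides the shell and the picture viewer there is one more tool, called as name(argument=value, ...), one argument or row to a line, values as JSON. step_arm: Moves the arm, as the interface text tells. Its arguments: {"type":"object","properties":{"increments":{"type":"array","items":{"type":"array"}},"grip":{"type":"number"}},"required":["increments"]}

```bash
mkdir -p pics
cat > h.py <<'E'
import numpy as np,cv2
from station import *
def cloud(name):
    im,d=grab_frame(name);c=camera_params(name);K=np.array(c["intrinsics"]);R=cv2.Rodrigues(np.array(c["rvec"],float))[0];t=np.array(c["tvec"]).ravel()
    v,u=np.mgrid[:384,:512]
    P=np.stack([(u-K[0,2])/K[0,0]*d,(v-K[1,2])/K[1,1]*d,d],-1)
    W=(P-t)@R; W[d==0]=np.nan
    return im,W
E
python3 - <<'E'
from h import *
for n in("side","top"):
    im,W=cloud(n);np.save(n+".npy",W);cv2.imwrite(f"pics/{n}0.png",cv2.resize(im[...,::-1],(800,600),interpolation=cv2.INTER_CUBIC))
    np.save(n+"im.npy",im)
    c=camera_params(n);R=cv2.Rodrigues(np.array(c["rvec"],float))[0];print(n,-R.T@np.array(c["tvec"]).ravel(),R[2])
print(sense())
E
```

```text
side [-0.06989417 -1.11297923  0.86238249] [ 0.4496323   0.73120487 -0.5130012 ]
top [ 0.41173262 -0.01442992  1.21776305] [ 0.15948774 -0.00157286 -0.98719866]
{'time': 0.1, 'joint_positions': array([-1.23051931,  0.50825631, -0.23753019,  1.50101839,  0.12574129,
        1.1489143 , -0.15482378]), 'joint_vel': array([-0.0010786 , -0.00062848, -0.00211806, -0.00208456,  0.00068487,
       -0.00042534, -0.00026749]), 'joint_efforts': array([-5.12740575e-03, -6.21838760e+01, -2.19448775e+00, -2.50205594e+01,
        1.25223023e-02,  7.86825840e-03, -8.18434046e-06]), 'position': array([0.14537309, 0.60739962, 0.23051999]), 'tcp_rot': array([-3.67922982e-01, -3.11985138e+00,  2.51155581e-03]), 'ft_force': array([ 0.56228975, -0.2306669 ,  0.0041204 ]), 'torque': array([ 0.01245702, -0.00925538,  0.01334975]), 'gripper_force': 0.0, 'opening': 1.0043937821309916}
```

View pics/top0.png

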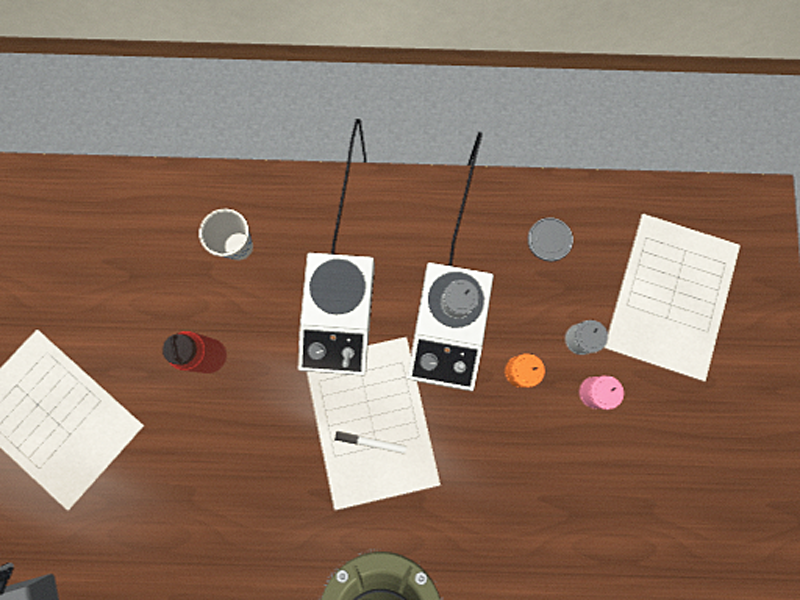

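View pics/side0.png

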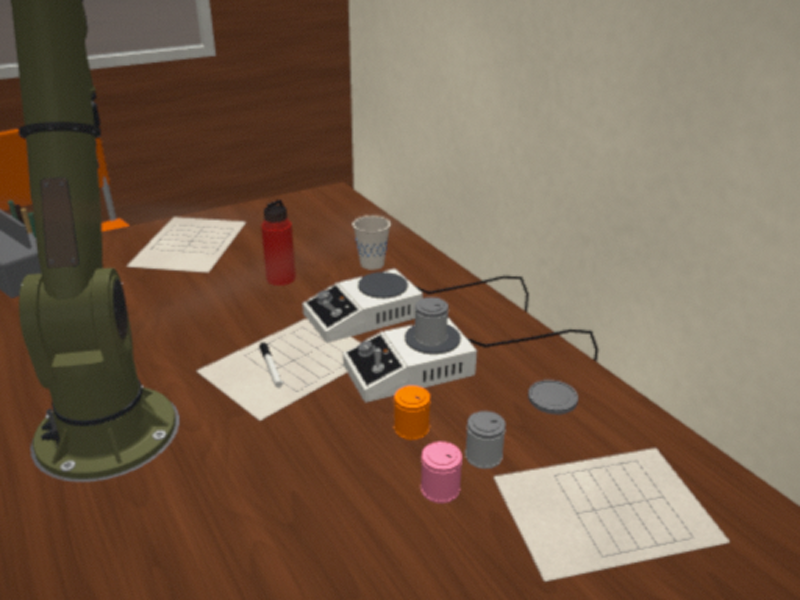

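The top picture shows the free plate (337,287) with its toggle at (348,355), the busy plate with the first cup (460,297) and its toggle at (460,367), and the grey second cup (587,337). The orange (525,370) and pink (602,392) look-alikes stand nearby. Next I measure from depth.

Run:
```python
from h import *
W=np.load("top.npy");im=np.load("topim.npy").astype(int)
s=1.5625
v,u=np.mgrid[:384,:512]
def box(x0,y0,x1,y1):
    return (u>x0/s)&(u<x1/s)&(v>y0/s)&(v<y1/s)
def fit(P):
    A=np.c_[2*P[:,:2],np.ones(len(P))];b=(P[:,:2]**2).sum(1)
    x=np.linalg.lstsq(A,b,rcond=None)[0];return x[:2],np.sqrt(x[2]+x[:2]@x[:2])
for n,b in dict(free=(290,240,385,385),busy=(405,250,500,400)).items():
    m=box(*b); P=W[m];c=im[m]
    # white top at z~.066
    w=(c.min(1)>170)&(abs(P[:,2]-.066)<.006)
    print(n,"top white z",np.median(P[w,2]),w.sum())
    h=P[(P[:,2]>.03)&(P[:,2]<.085)]
    r=cv2.minAreaRect(h[:,:2].astype(np.float32)*1000);print(r)
    d=(c.max(1)<110)&(abs(P[:,2]-.074)<.006)&(P[:,0]>np.median(P[:,0])-.01)
    D=P[d]; D=D[abs(D[:,2]-np.median(D[:,2]))<.003]
    hull=cv2.convexHull(D[:,:2].astype(np.float32))[:,0]
    print("plate",cv2.minEnclosingCircle(hull),np.median(D[:,2]),len(D))
    t=P[(P[:,2]>.074)&(P[:,0]<r[0][0]/1000-.03)]
    print("toggle high pts",t.round(3)[np.argsort(-t[:,2])][:14].tolist())
for n,b in dict(second=(562,315,612,360),first=(440,272,485,322),orange=(500,345,550,390),pink=(575,370,628,415)).items():
    P=W[box(*b)];P=P[P[:,2]>.06+.08*(n=="first")];
    P=P[P[:,2]>np.median(P[:,2])-.006]
    print(n,cv2.minEnclosingCircle(P[:,:2].astype(np.float32)),P[:,:2].mean(0),np.median(P[:,2]))
im=np.load("topim.npy")
cv2.imwrite("pics/c.png",cv2.resize(im[155:255,185:325,::-1],None,fx=5.6,fy=5.6,interpolation=cv2.INTER_CUBIC))
```

```text
free top white z 0.06509444956275201 1054
((584.1561279296875, 101.41314697265625), (131.47897338867188, 263.3208923339844), 87.30595397949219)
  return _methods._mean(a, axis=axis, dtype=dtype,
  ret = ret.dtype.type(ret / rcount)
Traceback (most recent call last):
TypeError: 'NoneType' object is not subscriptable
```

Run:
```python
from h import *
W=np.load("top.npy");im=np.load("topim.npy")
s=1.5625
v,u=np.mgrid[:384,:512]
def box(x0,y0,x1,y1):
    return (u>x0/s)&(u<x1/s)&(v>y0/s)&(v<y1/s)&np.isfinite(W[...,2])
for n,b in dict(free=(290,240,385,385),busy=(405,250,500,400)).items():
    m=box(*b); P=W[m];c=im[m].astype(int)
    w=(c.min(1)>150)&(P[:,2]>.025)&(P[:,2]<.072)
    r=cv2.minAreaRect(P[w,:2].astype(np.float32)*1000);print(n,r)
    a=np.deg2rad(r[2]-90 if r[2]>45 else r[2]);C=np.array(r[0])/1000
    R=np.array([[np.cos(a),-np.sin(a)],[np.sin(a),np.cos(a)]])
    L=(P[:,:2]-C)@R
    print("yaw deg",np.rad2deg(a),"plate pred",C+R@[.05,0])
    d=(P[:,2]>.070)&(P[:,2]<.079)&(L[:,0]>-.015)&(abs(L[:,1])<.06)&(L[:,0]<.11)
    D=P[d];print("plate",cv2.minEnclosingCircle(D[:,:2].astype(np.float32)),np.median(D[:,2]),len(D))
    t=(P[:,2]>.07)&(L[:,0]<-.035)
    k=np.argsort(-P[t,2])
    print("toggle local\n",np.c_[L[t],P[t,2]].round(3)[k][:25].tolist(),"axis dial pts mean",np.c_[L,P[:,2]][(abs(L[:,0]+.075)<.02)&(abs(L[:,1]-.03)<.02)].max(0))
    print("pred toggle pivot",C+R@[-.076,-.03])
for n,b in dict(second=(562,315,612,360),first=(440,272,485,322),orange=(500,345,550,390),pink=(575,370,628,415)).items():
    P=W[box(*b)];P=P[P[:,2]>.06+.08*(n=="first")];
    P=P[P[:,2]>np.median(P[:,2])-.006]
    print(n,cv2.minEnclosingCircle(P[:,:2].astype(np.float32)),P[:,:2].mean(0),np.median(P[:,2]))
cv2.imwrite("pics/c.png",cv2.resize(im[155:255,185:325,::-1],None,fx=5.6,fy=5.6,interpolation=cv2.INTER_CUBIC))
```

```text
free ((567.8057250976562, 102.72872924804688), (130.17672729492188, 230.0117645263672), 87.54715728759766)
yaw deg -2.4528427124023438 plate pred [0.61775991 0.10058887]
plate ((0.609934389591217, 0.10280734300613403), 0.07110337913036346) 0.07352906974220755 976
toggle local
 [[-0.097, -0.03, 0.088], [-0.103, -0.03, 0.087], [-0.1, -0.036, 0.087], [-0.1, -0.03, 0.086], [-0.1, -0.033, 0.086], [-0.097, -0.033, 0.085], [-0.097, -0.036, 0.084], [-0.094, -0.029, 0.084], [-0.097, -0.027, 0.084], [-0.094, -0.032, 0.084], [-0.1, -0.027, 0.084], [-0.094, -0.035, 0.082], [-0.094, -0.026, 0.081], [-0.103, -0.027, 0.081], [-0.102, -0.033, 0.08], [-0.091, -0.032, 0.079], [-0.091, -0.029, 0.079], [-0.091, -0.026, 0.079], [-0.097, -0.023, 0.078], [-0.09, -0.034, 0.075], [-0.088, -0.031, 0.075], [-0.088, -0.028, 0.074], [-0.087, -0.034, 0.073], [-0.076, 0.02, 0.073], [-0.076, 0.018, 0.072]] axis dial pts mean [-0.05516473  0.04983332  0.07280887]
pred toggle pivot [0.49059144 0.0760088 ]
busy ((549.1567993164062, -120.52885437011719), (129.43545532226562, 229.02957153320312), 81.69938659667969)
yaw 
[... 551 characters left out ...]
31, 0.089], [-0.068, 0.03, 0.074], [-0.067, 0.027, 0.073], [-0.072, 0.02, 0.071], [-0.077, 0.016, 0.07], [-0.068, 0.033, 0.07]] axis dial pts mean [-0.05503837  0.04997974  0.07358011]
pred toggle pivot [ 0.46962195 -0.13924271]
second ((0.5345771908760071, -0.3885746896266937), 0.03150484338402748) [ 0.53473093 -0.38730855] 0.07401421478410694
first ((0.5925812125205994, -0.13122525811195374), 0.03116375394165516) [ 0.59180348 -0.13060807] 0.14774796678614877
orange ((0.4670446217060089, -0.26685604453086853), 0.030929170548915863) [ 0.4664096  -0.26623382] 0.0742659771065021
pink ((0.43007057905197144, -0.4153856635093689), 0.03136495500802994) [ 0.42949382 -0.41426235] 0.07388971098172968
```

View pics/c.png

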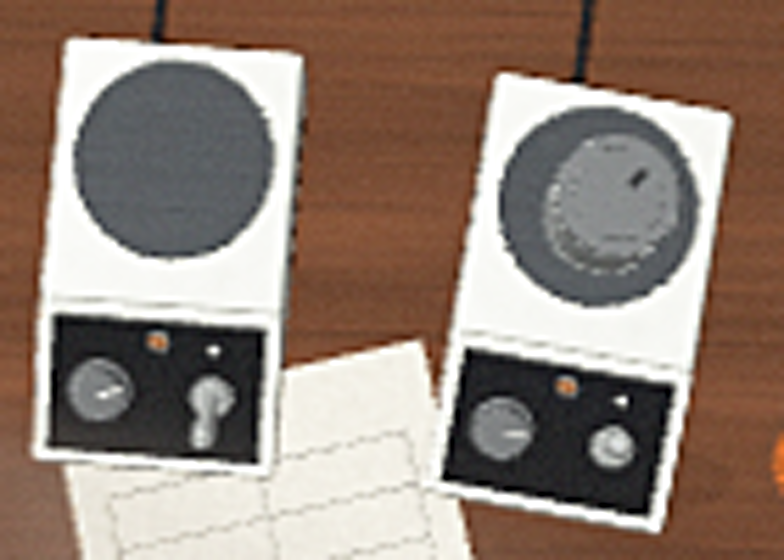

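The crop shows the free toggle leaning to the front (203,435) and the busy one near vertical (612,445). The dials sit at (100,388) and (502,428). The depth fits agree with the layout, so I'm moving to the busy toggle with the gripper shut.

step_arm(
  increments=[
    [[0.3,-0.45,0.05],[0,0,0]],
    [[0.59,-0.94,0.1],[0,0,0]],
    [[0.59,-0.94,0.1],[0,0,0]],
    [[0.59,-0.94,0.1],[0,0,0]],
    [[0.59,-0.94,0.1],[0,0,0]],
    [[0.59,-0.94,0.1],[0,0,0]],
    [[0.59,-0.94,0.1],[0,0,0]],
    [[0.59,-0.94,0.1],[0,0,0]],
    [[0.59,-0.94,0.1],[0,0,0]],
    [[0.59,-0.94,0.1],[0,0,0]],
    [[0.59,-0.94,0.1],[0,0,0]],
    [[0.59,-0.94,0.1],[0,0,0]],
  ],
  grip=0,
)

```text
time: 1.1
position: [0.3847, 0.2257, 0.2716]
tcp_rot: [0.382, 3.116, -0.004]
ft_force: [1.1, -0.3, -1.1]
opening: -0.002
gripper_force: 0.0
```

Run:
```python
from h import *
W=np.load("top.npy");im=np.load("topim.npy").astype(int)
v,u=np.mgrid[:384,:512]
# free plate dark disc by colour, on plane z=.074
m=((im.max(2)<120)&(im.min(2)>55)&(u>190)&(u<240)&(v>163)&(v<203)).astype(np.uint8)
n,l,st,ce=cv2.connectedComponentsWithStats(m);k=1+st[1:,4].argmax();print(st[k],ce[k])
c=camera_params("top");K=np.array(c["intrinsics"]);R=cv2.Rodrigues(np.array(c["rvec"],float))[0];t=np.array(c["tvec"]).ravel()
o=-R.T@t;d=R.T@np.linalg.inv(K)@[*ce[k],1];print(o+d*(.074-o[2])/d[2])
s=sense();print(s["time"],s["position"],s["tcp_rot"],s["opening"])
```

```text
[198 166  36  35 976] [215.54303279 183.125     ]
[0.61593384 0.10052365 0.074     ]
1.1 [0.38473669 0.2257311  0.27162267] [ 0.38216874  3.11614709 -0.003543  ] -0.0024736475366818555
```

step_arm(
  increments=[
    [[0.28,-0.93,-0.1],[0,0,0]],
    [[0.28,-0.93,-0.1],[0,0,0]],
    [[0.28,-0.93,-0.1],[0,0,0]],
    [[0.28,-0.93,-0.1],[0,0,0]],
    [[0.28,-0.93,-0.1],[0,0,0]],
    [[0.28,-0.93,-0.1],[0,0,0]],
    [[0.28,-0.93,-0.1],[0,0,0]],
    [[0.28,-0.93,-0.1],[0,0,0]],
    [[0.28,-0.93,-0.1],[0,0,0]],
    [[0.28,-0.93,-0.1],[0,0,0]],
    [[0.28,-0.93,-0.1],[0,0,0]],
    [[0.28,-0.93,-0.1],[0,0,0]],
  ],
)

```text
time: 2.1
position: [0.4932, -0.1402, 0.2306]
tcp_rot: [-0.371, -3.118, -0.001]
ft_force: [-0.1, 1.2, 0.5]
opening: 0.001
gripper_force: 0.0
```

step_arm(
  increments=[
    [[0.01,-0.005,-0.08],[0,0,0]],
    [[0.01,-0.005,-0.16],[0,0,0]],
    [[0.01,-0.005,-0.24],[0,0,0]],
    [[0.01,-0.005,-0.3],[0,0,0]],
    [[0.01,-0.005,-0.34],[0,0,0]],
    [[0.01,-0.005,-0.36],[0,0,0]],
    [[0.01,-0.005,-0.376],[0,0,0]],
    [[0.01,-0.005,-0.376],[0,0,0]],
    [[0.01,-0.005,-0.376],[0,0,0]],
  ],
)

```text
time: 2.85
position: [0.4979, -0.1416, 0.0816]
tcp_rot: [0.367, 3.119, 0.0]
ft_force: [0.8, -0.5, -0.0]
opening: -0.002
gripper_force: 0.0
```

step_arm(
  increments=[
    [[-0.01,0.001,0],[0,0,0]],
    [[-0.02,0.002,0],[0,0,0]],
    [[-0.03,0.004,0],[0,0,0]],
    [[-0.04,0.005,0],[0,0,0]],
    [[-0.05,0.006,0],[0,0,0]],
    [[-0.06,0.007,0],[0,0,0]],
    [[-0.066,0.008,0],[0,0,0]],
    [[-0.066,0.008,0],[0,0,0]],
  ],
)

```text
time: 3.52
position: [0.4694, -0.1388, 0.0806]
tcp_rot: [-0.368, -3.118, -0.0]
ft_force: [-0.0, 0.3, -1.1]
opening: -0.0
gripper_force: 0.0
```

Run:
```python
from h import *
im,W=cloud("side")
cv2.imwrite("pics/s1.png",cv2.resize(im[165:265,190:330,::-1],None,fx=5.6,fy=5.6,interpolation=cv2.INTER_CUBIC))
```

```text
(no output)
```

View pics/s1.png

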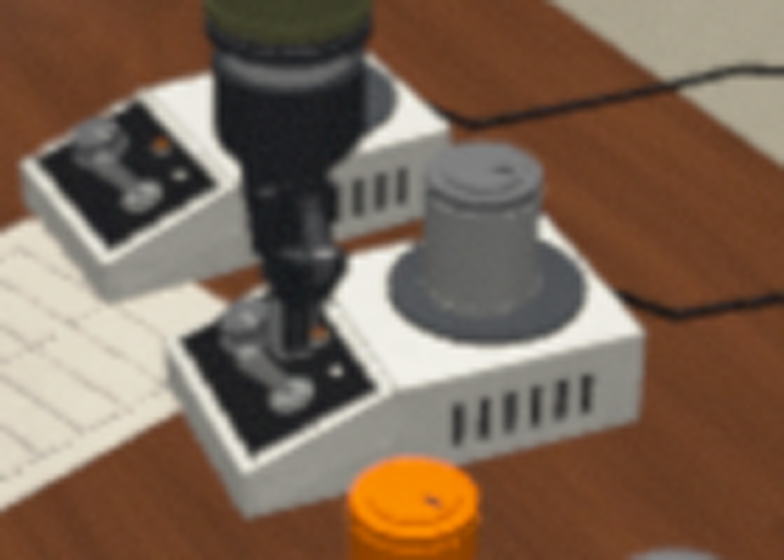

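The side crop shows the busy bat leaning to the front from its base (290,395), like the free one, so it is off. The first cup is undisturbed. Going to the second cup.

step_arm(
  increments=[
    [[0.01,0,0.08],[0,0,0]],
    [[0.01,0,0.18],[0,0,0]],
    [[0.01,0,0.28],[0,0,0]],
    [[0.06,-0.1,0.32],[0,0,0]],
    [[0.08,-0.2,0.34],[0,0,0]],
    [[0.1,-0.3,0.34],[0,0,0]],
    [[0.12,-0.4,0.34],[0,0,0]],
    [[0.14,-0.5,0.34],[0,0,0]],
    [[0.15,-0.57,0.34],[0,0,0]],
    [[0.157,-0.61,0.34],[0,0,0]],
    [[0.157,-0.622,0.34],[0,0,0]],
    [[0.157,-0.622,0.34],[0,0,0]],
  ],
)

```text
time: 4.57
position: [0.5329, -0.389, 0.2158]
tcp_rot: [-0.371, -3.118, -0.0]
ft_force: [-1.0, 0.3, -0.4]
opening: -0.003
gripper_force: 0.0
```

step_arm(
  increments=[
    [[0,0,0],[0,0,0]],
    [[0,0,0],[0,0,0]],
    [[0,0,0],[0,0,0]],
    [[0,0,0],[0,0,0]],
    [[0,0,0],[0,0,0]],
    [[0,0,0],[0,0,0]],
  ],
  grip=100,
)

```text
time: 5.07
position: [0.534, -0.3872, 0.2172]
tcp_rot: [0.367, 3.12, -0.0]
ft_force: [0.0, 0.2, -1.2]
opening: 0.846
gripper_force: 0.0
```

step_arm(
  increments=[
    [[0,-0.002,-0.05],[0,0,0]],
    [[0,-0.002,-0.1],[0,0,0]],
    [[0,-0.002,-0.16],[0,0,0]],
    [[0,-0.002,-0.22],[0,0,0]],
    [[0,-0.002,-0.28],[0,0,0]],
    [[0,-0.002,-0.34],[0,0,0]],
    [[0,-0.002,-0.39],[0,0,0]],
    [[0,-0.002,-0.43],[0,0,0]],
    [[0,-0.002,-0.46],[0,0,0]],
    [[0,-0.002,-0.475],[0,0,0]],
    [[0,-0.002,-0.475],[0,0,0]],
  ],
  grip=100,
)

```text
time: 5.98
position: [0.5333, -0.3881, 0.0257]
tcp_rot: [-0.368, -3.118, -0.001]
ft_force: [-0.0, 0.4, 0.3]
opening: 1.0
gripper_force: 0.0
```

step_arm(
  increments=[
    [[0,0,0],[0,0,0]],
    [[0,0,0],[0,0,0]],
    [[0,0,0],[0,0,0]],
    [[0,0,0],[0,0,0]],
    [[0,0,0],[0,0,0]],
    [[0,0,0],[0,0,0]],
    [[0,0,0],[0,0,0]],
    [[0,0,0],[0,0,0]],
  ],
  grip=0,
)

```text
time: 6.65
position: [0.5347, -0.3892, 0.0284]
tcp_rot: [0.368, 3.118, -0.002]
ft_force: [0.6, 0.5, 5.9]
opening: 0.715
gripper_force: 65.3
```

step_arm(
  increments=[
    [[0,0,0.01],[0,0,0]],
    [[0,0,0.04],[0,0,0]],
    [[0,0,0.09],[0,0,0]],
    [[0,0,0.15],[0,0,0]],
    [[0,0,0.22],[0,0,0]],
    [[0,0,0.3],[0,0,0]],
    [[0,0,0.38],[0,0,0]],
    [[0,0,0.45],[0,0,0]],
    [[0,0,0.49],[0,0,0]],
    [[0,0,0.52],[0,0,0]],
    [[0,0,0.53],[0,0,0]],
    [[0,0,0.53],[0,0,0]],
  ],
)

```text
time: 7.65
position: [0.5339, -0.3888, 0.2405]
tcp_rot: [0.368, 3.118, -0.002]
ft_force: [-0.4, -0.1, -3.0]
opening: 0.711
gripper_force: 65.5
```

Run:
```python
from h import *
im,W=cloud("side");s=sense();print(s["position"],s["ft_force"],s["gripper_force"])
cv2.imwrite("pics/s2.png",cv2.resize(im[130:330,190:390,::-1],None,fx=3,fy=3,interpolation=cv2.INTER_CUBIC))
```

```text
[ 0.53356065 -0.38846981  0.23907692] [ 0.33004771 -0.47918058 -3.07659073] 65.46568751335144
```

View pics/s2.png

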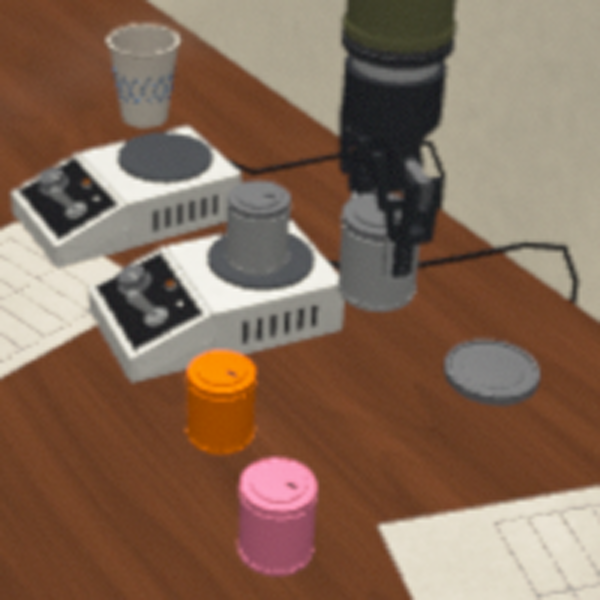

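The crop shows the second cup held upright (380,250), clear of everything, and both toggles leaning to the front. Carrying it over.

step_arm(
  increments=[
    [[0.003,0.02,0],[0,0,0]],
    [[0.01,0.06,0],[0,0,0]],
    [[0.02,0.12,0],[0,0,0]],
    [[0.033,0.19,0],[0,0,0]],
    [[0.046,0.27,0],[0,0,0]],
    [[0.06,0.35,0],[0,0,0]],
    [[0.073,0.43,0],[0,0,0]],
    [[0.086,0.51,0],[0,0,0]],
    [[0.096,0.58,0],[0,0,0]],
    [[0.104,0.63,0],[0,0,0]],
    [[0.11,0.66,0],[0,0,0]],
    [[0.11,0.67,0],[0,0,0]],
  ],
)

```text
time: 8.7
position: [0.578, -0.1163, 0.2382]
tcp_rot: [-0.36, -3.12, -0.003]
ft_force: [0.4, 0.3, -2.1]
opening: 0.711
gripper_force: 65.5
```

step_arm(
  increments=[
    [[0.003,0.02,0],[0,0,0]],
    [[0.01,0.06,0],[0,0,0]],
    [[0.02,0.12,0],[0,0,0]],
    [[0.033,0.19,0],[0,0,0]],
    [[0.046,0.26,0],[0,0,0]],
    [[0.06,0.33,0],[0,0,0]],
    [[0.073,0.4,0],[0,0,0]],
    [[0.083,0.46,0],[0,0,0]],
    [[0.09,0.51,0],[0,0,0]],
    [[0.094,0.54,0],[0,0,0]],
    [[0.096,0.552,0],[0,0,0]],
    [[0.096,0.552,0],[0,0,0]],
  ],
)

```text
time: 9.7
position: [0.6163, 0.1002, 0.2386]
tcp_rot: [-0.368, -3.12, 0.001]
ft_force: [-0.2, 0.3, -2.4]
opening: 0.716
gripper_force: 65.5
```

step_arm(
  increments=[
    [[0,0,-0.02],[0,0,0]],
    [[0,0,-0.06],[0,0,0]],
    [[0,0,-0.11],[0,0,0]],
    [[0,0,-0.16],[0,0,0]],
    [[0,0,-0.21],[0,0,0]],
    [[0,0,-0.25],[0,0,0]],
    [[0,0,-0.28],[0,0,0]],
    [[0,0,-0.3],[0,0,0]],
    [[0,0,-0.315],[0,0,0]],
    [[0,0,-0.325],[0,0,0]],
    [[0,0,-0.33],[0,0,0]],
    [[0,0,-0.33],[0,0,0]],
  ],
)

```text
time: 10.7
position: [0.6164, 0.0999, 0.1069]
tcp_rot: [0.369, 3.12, -0.0]
ft_force: [-0.5, 0.1, -2.0]
opening: 0.711
gripper_force: 65.5
```

step_arm(
  increments=[
    [[0,0,-0.003],[0,0,0]],
    [[0,0,-0.006],[0,0,0]],
    [[0,0,-0.009],[0,0,0]],
    [[0,0,-0.011],[0,0,0]],
    [[0,0,-0.013],[0,0,0]],
    [[0,0,-0.013],[0,0,0]],
  ],
)

```text
time: 11.2
position: [0.6163, 0.1003, 0.1025]
tcp_rot: [0.368, 3.119, 0.0]
ft_force: [-2.3, 0.9, 4.2]
opening: 0.714
gripper_force: 66.0
```

Contact is felt, so I release and rise.

step_arm(
  increments=[
    [[0,0,0],[0,0,0]],
    [[0,0,0],[0,0,0]],
    [[0,0,0],[0,0,0]],
    [[0,0,0],[0,0,0]],
    [[0,0,0],[0,0,0]],
    [[0,0,0],[0,0,0]],
    [[0,0,0],[0,0,0]],
  ],
  grip=100,
)

```text
time: 11.78
position: [0.6162, 0.1002, 0.1016]
tcp_rot: [-0.368, -3.12, 0.0]
ft_force: [-0.4, -0.1, -0.9]
opening: 1.001
gripper_force: 0.0
```

step_arm(
  increments=[
    [[0,0,0.03],[0,0,0]],
    [[0,0,0.08],[0,0,0]],
    [[0,0,0.14],[0,0,0]],
    [[0,0,0.2],[0,0,0]],
    [[0,0,0.26],[0,0,0]],
    [[0,0,0.3],[0,0,0]],
    [[-0.1,0,0.3],[0,0,0]],
    [[-0.2,0,0.3],[0,0,0]],
    [[-0.3,0,0.3],[0,0,0]],
    [[-0.4,0,0.3],[0,0,0]],
    [[-0.43,-0.05,0.3],[0,0,0]],
    [[-0.43,-0.05,0.3],[0,0,0]],
  ],
)

```text
time: 12.78
position: [0.4406, 0.0775, 0.2221]
tcp_rot: [-0.37, -3.119, 0.002]
ft_force: [-0.2, -1.0, -0.8]
opening: 0.999
gripper_force: 0.0
```

Run:
```python
from h import *
im,W=cloud("side");s=sense();print(s["position"])
b=np.isfinite(W[...,2])&(W[...,2]>.143)&(W[...,2]<.158)&(abs(W[...,0]-.616)<.05)&(abs(W[...,1]-.1)<.05)
P=W[b];print(cv2.minEnclosingCircle(P[:,:2].astype(np.float32)),P.mean(0),len(P))
A=np.linalg.lstsq(np.c_[P[:,:2],np.ones(len(P))],P[:,2],rcond=None)[0];print("lid slope",A)
cv2.imwrite("pics/s3.png",cv2.resize(im[150:270,180:330,::-1],None,fx=5,fy=5,interpolation=cv2.INTER_CUBIC))
```

```text
[0.44299142 0.0788614  0.22237259]
((0.6157087683677673, 0.0956825390458107), 0.03355808183550835) [0.61477374 0.09304596 0.14947476] 144
lid slope [0.02984474 0.02947955 0.12838404]
```

View pics/s3.png

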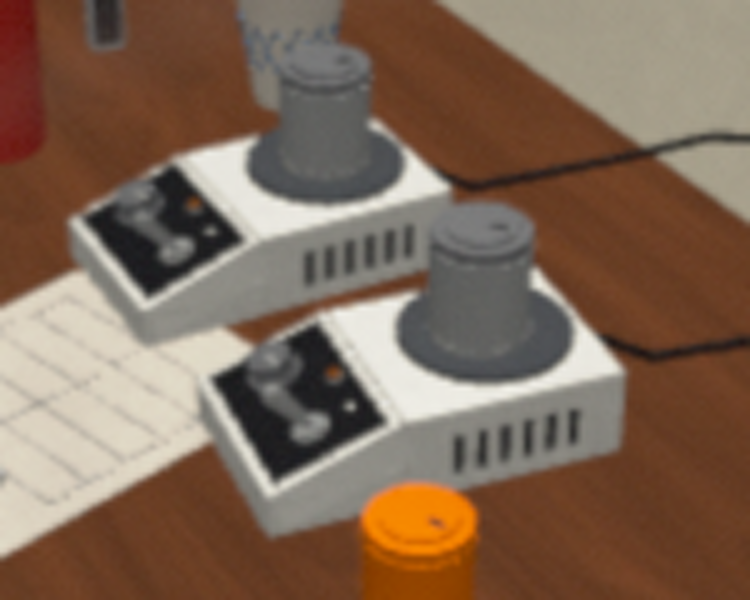

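The second cup stands upright in the middle of the free plate (325,140), and both toggles are off. Now the free toggle.

step_arm(
  increments=[
    [[-0.035,-0.004,0],[0,0,0]],
    [[-0.035,-0.004,0],[0,0,0]],
    [[-0.035,-0.004,0],[0,0,0]],
    [[-0.035,-0.004,0],[0,0,0]],
    [[-0.035,-0.004,0],[0,0,0]],
    [[-0.035,-0.004,0],[0,0,0]],
    [[-0.035,-0.004,0],[0,0,0]],
    [[-0.035,-0.004,0],[0,0,0]],
    [[-0.035,-0.004,0],[0,0,0]],
    [[-0.035,-0.004,0],[0,0,0]],
    [[-0.035,-0.004,0],[0,0,0]],
    [[-0.035,-0.004,0],[0,0,0]],
  ],
  grip=0,
)

```text
time: 13.83
position: [0.4302, 0.0786, 0.2217]
tcp_rot: [0.368, 3.12, -0.0]
ft_force: [0.4, -1.2, 0.4]
opening: -0.0
gripper_force: 0.0
```

step_arm(
  increments=[
    [[0,0,-0.06],[0,0,0]],
    [[0,0,-0.14],[0,0,0]],
    [[0,0,-0.22],[0,0,0]],
    [[0,0,-0.28],[0,0,0]],
    [[0,0,-0.32],[0,0,0]],
    [[0,0,-0.35],[0,0,0]],
    [[0,0,-0.36],[0,0,0]],
    [[0,0,-0.36],[0,0,0]],
  ],
)

```text
time: 14.5
position: [0.4298, 0.0785, 0.077]
tcp_rot: [-0.368, -3.118, 0.001]
ft_force: [-0.5, -0.2, 0.1]
opening: 0.001
gripper_force: 0.0
```

step_arm(
  increments=[
    [[0.015,0,0],[0,0,0]],
    [[0.03,-0.001,0],[0,0,0]],
    [[0.045,-0.002,0],[0,0,0]],
    [[0.055,-0.002,0],[0,0,0]],
    [[0.065,-0.003,0],[0,0,0]],
    [[0.075,-0.003,0],[0,0,0]],
    [[0.085,-0.004,0],[0,0,0]],
    [[0.095,-0.004,0],[0,0,0]],
    [[0.1,-0.004,0],[0,0,0]],
    [[0.1,-0.004,0],[0,0,0]],
  ],
)

```text
time: 15.33
position: [0.4618, 0.0778, 0.0775]
tcp_rot: [-0.363, -3.106, 0.003]
ft_force: [0.4, 0.2, 0.4]
opening: -0.003
gripper_force: 0.4
```

step_arm(
  increments=[
    [[-0.03,0,0],[0,0,0]],
    [[-0.09,0,0.02],[0,0,0]],
    [[-0.12,0,0.1],[0,0,0]],
    [[-0.12,0,0.2],[0,0,0]],
    [[-0.12,0,0.3],[0,0,0]],
    [[-0.12,0,0.36],[0,0,0]],
    [[-0.12,0,0.36],[0,0,0]],
    [[-0.12,0,0.36],[0,0,0]],
  ],
)

```text
time: 16.0
position: [0.4236, 0.0772, 0.2236]
tcp_rot: [0.368, 3.115, 0.003]
ft_force: [0.7, -0.2, -0.8]
opening: 0.003
gripper_force: 0.0
```

Run:
```python
from h import *
im,W=cloud("side");s=sense();print(s["position"],s["ft_force"])
cv2.imwrite("pics/s4.png",cv2.resize(im[150:270,180:330,::-1],None,fx=5,fy=5,interpolation=cv2.INTER_CUBIC))
```

```text
[0.42262185 0.0770402  0.22223936] [-0.12788214  0.63878886  0.28751744]
```

View pics/s4.png

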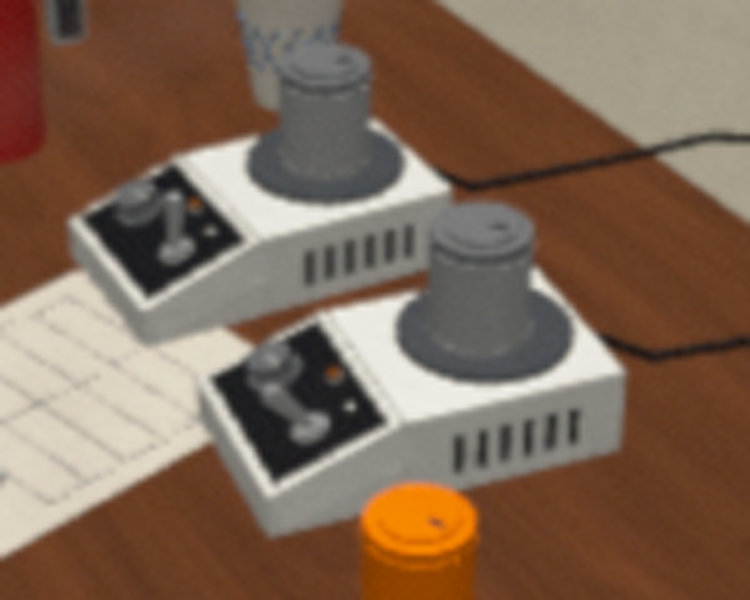

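The crop shows the free toggle upright at (175,220), so it is on. The busy toggle still leans to the front, and both cups stand in place. Handing in.

```bash
python3 -c "
from station import *
print(close_job())"
```

```text
the job is handed in; nothing more can be done
None
```

I handed the job in at about 16 s of the 64 s allowed: the busy plate is off with its cup still on it, and the second cup stands upright in the middle of the free plate, which was switched on only afterwards. The last picture shows both toggles set right; the hand-in returned no verdict.

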